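# Put the laser cutter's lens tubes away in their colour-coded foam nests

## Task

Put the four laser lens tubes (red, blue, yellow and green collars) away, each standing upright on the floor of the pocket in the foam nest of its own colour. Set each one down gently, without dropping it, and leave the two spacer tubes, with the black and the white collar, standing where they are.

Things in the scene. Friction and masses are not known exactly. Their poses are not given: they have to be found in the camera images.
- lens_red: Lens tube, red: upright round aluminium tube, 70 mm tall, 30 mm in diameter (foot flange 34 mm in diameter and 6 mm high), about 90 g, standing on the bench; its collar (the top 20 mm) and its top face are red, with a small 14 mm glass lens in the middle of the top. Origin: centre of its underside, z along the tube, up; its yaw does not matter.
- lens_blue: Lens tube, blue: upright round aluminium tube, 70 mm tall, 30 mm in diameter (foot flange 34 mm in diameter and 6 mm high), about 90 g, standing on the bench; its collar (the top 20 mm) and its top face are blue, with a small 14 mm glass lens in the middle of the top. Origin: centre of its underside, z along the tube, up; its yaw does not matter.
- lens_yellow: Lens tube, yellow: upright round aluminium tube, 70 mm tall, 30 mm in diameter (foot flange 34 mm in diameter and 6 mm high), about 90 g, standing on the bench; its collar (the top 20 mm) and its top face are yellow, with a small 14 mm glass lens in the middle of the top. Origin: centre of its underside, z along the tube, up; its yaw does not matter.
- lens_green: Lens tube, green: upright round aluminium tube, 70 mm tall, 30 mm in diameter (foot flange 34 mm in diameter and 6 mm high), about 90 g, standing on the bench; its collar (the top 20 mm) and its top face are green, with a small 14 mm glass lens in the middle of the top. Origin: centre of its underside, z along the tube, up; its yaw does not matter.
- nest_red: Nest, red: block of stiff grey foam fixed to the bench, 84 x 84 x 30 mm, with red tape round the edge of its top. In its centre is a round pocket, 54 mm in diameter and 18 mm deep, with a flat floor (red too) 12 mm above the bench. Origin: centre of the block's underside, z up; x and y along its sides.
- nest_blue: Nest, blue: block of stiff grey foam fixed to the bench, 84 x 84 x 30 mm, with blue tape round the edge of its top. In its centre is a round pocket, 54 mm in diameter and 18 mm deep, with a flat floor (blue too) 12 mm above the bench. Origin: centre of the block's underside, z up; x and y along its sides.
- nest_yellow: Nest, yellow: block of stiff grey foam fixed to the bench, 84 x 84 x 30 mm, with yellow tape round the edge of its top. In its centre is a round pocket, 54 mm in diameter and 18 mm deep, with a flat floor (yellow too) 12 mm above the bench. Origin: centre of the block's underside, z up; x and y along its sides.
- nest_green: Nest, green: block of stiff grey foam fixed to the bench, 84 x 84 x 30 mm, with green tape round the edge of its top. In its centre is a round pocket, 54 mm in diameter and 18 mm deep, with a flat floor (green too) 12 mm above the bench. Origin: centre of the block's underside, z up; x and y along its sides.
- spacer_black: Spacer tube, black, not to be moved: upright round aluminium tube, 70 mm tall, 30 mm in diameter (foot flange 34 mm in diameter and 6 mm high), about 90 g, standing on the bench; its collar (the top 20 mm) and its top face are black, with the same small glass disc in the middle of the top. Origin: centre of its underside, z along the tube, up; its yaw does not matter.
- spacer_white: Spacer tube, white, not to be moved: upright round aluminium tube, 70 mm tall, 30 mm in diameter (foot flange 34 mm in diameter and 6 mm high), about 90 g, standing on the bench; its collar (the top 20 mm) and its top face are white, with the same small glass disc in the middle of the top. Origin: centre of its underside, z along the tube, up; its yaw does not matter.
There are look-alikes about, which are no part of the job. What is shaped like the nest_yellow but brown is not meant.

How it is judged (in metres and radians):
At the end, for the whole second after the job is handed in: Each lens tube upright (0.1 rad) in the nest of its colour: foot within 15 mm of the nest's centre and on the pocket's floor (8 to 16 mm above the nest's underside), released, at rest. Both spacer tubes upright within 15 mm of where they started (horizontal distance between lens_red and nest_red below 0.015 m and z of lens_red in the frame of nest_red between 0.008 and 0.016 m and angle between each of lens_red, lens_blue, lens_yellow, lens_green, spacer_black, spacer_white's own z axis and vertical below 0.1 rad and linear speed of each of lens_red, lens_blue, lens_yellow, lens_green, spacer_black, spacer_white below 0.02 m/s and horizontal distance between lens_blue and nest_blue below 0.015 m and z of lens_blue in the frame of nest_blue between 0.008 and 0.016 m and horizontal distance between lens_yellow and nest_yellow below 0.015 m and z of lens_yellow in the frame of nest_yellow between 0.008 and 0.016 m and horizontal distance between lens_green and nest_green below 0.015 m and z of lens_green in the frame of nest_green between 0.008 and 0.016 m and distance of each of spacer_black, spacer_white from where it was at the start of the episode below 0.015 m); the robot touches nothing.
It fails at once if a spacer tube is shifted by more than 15 mm or tipped (distance of any of spacer_black, spacer_white from where it was at the start of the episode above 0.015 m or angle between any of spacer_black, spacer_white's own z axis and vertical above 0.3 rad).
It fails at once if a lens tube is dropped or knocked flying (faster than 0.5 m/s while the fingers do not touch it) ((linear speed of lens_red above 0.5 m/s and contact force between the fingers and lens_red below 0.05 N) or (linear speed of lens_blue above 0.5 m/s and contact force between the fingers and lens_blue below 0.05 N) or (linear speed of lens_yellow above 0.5 m/s and contact force between the fingers and lens_yellow below 0.05 N) or (linear speed of lens_green above 0.5 m/s and contact force between the fingers and lens_green below 0.05 N)).
It also fails if it takes over 99 s, if anything falls off the work surface, if the arm or the gripper's body presses on something with over 40 N, if the wrist force passes 120 N, or if a joint passes its speed limit or range.

## Robot

A 6-joint arm with a two-finger parallel gripper is mounted at the origin on the work surface. World frame = base frame: x ahead of the robot, y to its left, z up, the work surface at z = 0. Lengths are in mm, angles in degrees, forces in N, time in s.
With the tool pointing down it reaches from about 350 to 850 mm from the base axis. Payload 8.1 kg.
Tool frame: the origin (TCP) lies midway between the tips of the shut fingers; the grasp point (between the pads) lies 19 mm behind it; z points along the fingers, y is the line along which they close (so a half turn about z gives the same grasp; the last joint's range is limited). The gripper opens to 85 mm and grips with 20 to 120 N. Pads are 22 mm wide; open, the fingers measure 114 mm over their backs; the gripper's body (76 mm by 85 mm) begins 54 mm behind the grasp point. The pads swing forward as they close: fully open they stand 13 mm farther back than shut.
Start: joints at [64.836, 7.471, 85.268, -0, 87.261, -4.893], TCP at [207.858, 562.85, 231.292] pointing down, gripper open.
Joint ranges: [-169.43, 169.43], [-51.17, 129.36], [1.28, 143.12], [-76.62, 256.62], [0, 156.53], [-152.29, 152.29]. Speed limits (degrees/s): [136.94, 136.94, 159.86, 180, 180, 180].

## Interface

Orientations are given as [roll, pitch, yaw] about the fixed x, y, z axes, in that order (R = Rz(yaw) Ry(pitch) Rx(roll)).
In Python, from bench import r gives the robot as it stands.
- The arm moves only by the tool send_rows, never from a script. Its argument "increments" is a list of rows, each a list of 6 numbers: the shift along the tool's x, y, z in mm, then the turn, a rotation vector about the tool's x, y, z in rad. A call has 1 to 5 rows; each row shifts and turns the commanded pose from where the row before left it, along the tool's axes as they then stand; what a row does not reach is not made up. A row lasts 1/8 s, in which the tool goes at most 62.5 mm and 10.7 degrees, less where a joint would pass 70% of its speed; a pose out of reach is approached as far as the arm can. A call is refused whole if a number of a shift passes 62.5 or a number of a turn 0.188, either way. A call with a gripper value outside its range is refused whole. "grip" is the closure, from -1 (fully open) to 1 (shut), set as the call begins (left out, the last holds). The fingers move at their own pace and stop on an object; "grip_force" is the grip in N (left out, the last holds). Time passes only in rows, so rows that do not move let the fingers close. It gives the time, the measured TCP pose, the force, the opening and the grip force at its end, in the units of the state.
- r.sense(): the state, without advancing time (a new reading comes with each control period).
- r.snapshot(name): name is "side" or "top"; returns a dict with "img" (480x640x3 uint8, blue, green, red), "z_map" (480x640 float32, mm along the optical axis (not along the pixel's ray), 0 where there is no reading), "fx", "fy", "cx", "cy" (pixels), "view" (4x4, takes a point from world to camera coordinates). Camera axes: x right, y down, z forward; pixel columns grow to the right and rows downward; lengths in mm; the calibration is good to about 2 mm. A picture is of the moment at which its call begins.
- r.hand_in(): hands the job in; it is judged then, once.
The state is a dict: "time": time; "joint_pos": joint angles; "qd": joint speeds; "joint_efforts": joint torques, N m; "tool_pos": TCP position; "tcp_rot": TCP orientation; "ft_force": force on the tool from outside, world axes, zero at the start; "wrist_torque": the same for the moment, N m; "finger_gap": finger opening in mm; "grip_force": force on a finger pad.
Only numpy, scipy, OpenCV 4.12 (cv2) and the standard library are available. Lean on these libraries where they do the work, as an engineer would, in place of code of your own. Each camera call takes 0.05 s, during which the arm holds its last target. There are 200 camera calls.

## Working session

There is one attempt and no reset: what is moved stays moved. The work goes in short steps, Python scripts to look and compute and a tool call to move; the robot and the scene stay as the last step left them, time stands still between calls to the robot, and variables do not carry over. Pictures are saved under pics/ and viewed, at most 14 in all, crops included, and the job is handed in when it is done.

Besides the shell and the picture viewer there is one more tool, called after "Emit:" by a JSON object that holds its "api" and its "payload", one argument or row to a line. send_rows: Moves the arm, as the interface text tells. Its arguments: {"type":"object","properties":{"increments":{"type":"array"},"grip":{"type":"number"},"grip_force":{"type":"number"}},"required":["increments"]}

```bash
mkdir -p pics; python3 - <<'E'
from bench import r
import cv2, numpy as np, pickle
s=r.sense(); print({k:np.round(v,2).tolist() for k,v in s.items()})
d={}
for n in("top","side"):
    d[n]=p=r.snapshot(n); cv2.imwrite(f"pics/{n}0.png",p["img"]); print(n,p["fx"],p["cx"],p["cy"],np.round(p["view"],3).tolist())
pickle.dump(d,open("s0.pkl","wb"))
E
```

```text
{'time': 0.0, 'joint_pos': [64.84, 7.51, 85.33, 0.0, 87.26, -4.89], 'qd': [-0.05, 0.0, -0.05, -0.03, 0.0, 0.1], 'joint_efforts': [-0.0, -56.94, -50.05, -0.0, 0.01, -0.0], 'tool_pos': [207.62, 562.34, 230.23], 'tcp_rot': [-179.89, -0.01, 159.73], 'ft_force': [-0.91, -1.2, -0.41], 'wrist_torque': [-0.0, -0.0, 0.06], 'grip_force': 0.0, 'finger_gap': 85.36}
top 527.7002796004268 321.3258894526804 235.5340463862883 [[0.006, -1.0, 0.013, 58.183], [-0.987, -0.008, -0.163, 592.928], [0.163, -0.012, -0.987, 1068.48], [0.0, 0.0, 0.0, 1.0]]
side 478.0969687992725 320.04885431715036 241.13647698698543 [[-0.906, -0.423, 0.016, 533.647], [-0.32, 0.659, -0.68, 174.127], [0.277, -0.621, -0.733, 819.257], [0.0, 0.0, 0.0, 1.0]]
```

View pics/top0.png

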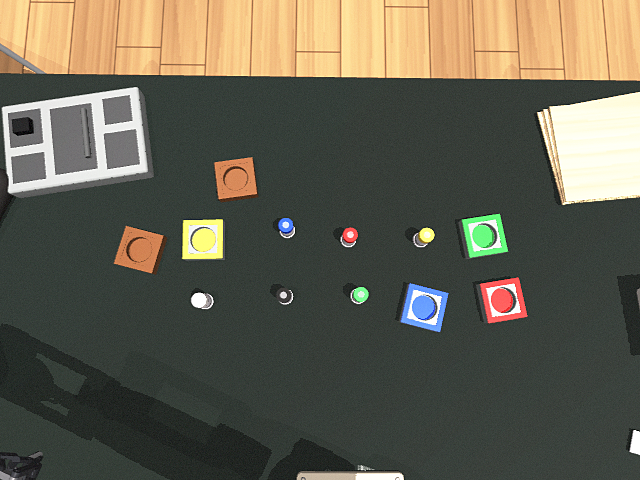

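View pics/side0.png

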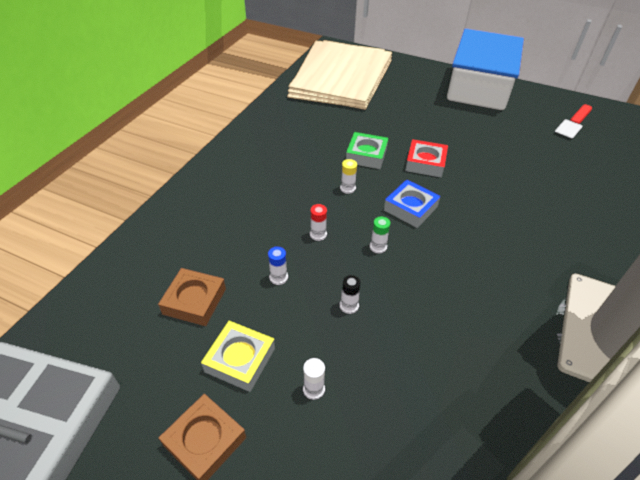

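Top view: blue lens (286,225), red (349,234), yellow (427,235), green (360,294), black (285,296), white (201,300). Nests: yellow (203,240), green (485,236), blue (424,306), red (502,300). The brown look-alikes are at (236,178) and (139,249). The side view agrees.

```bash
cat > h.py <<'E'
import cv2, numpy as np
def ray(p,uv,z):
    R,t=p["view"][:3,:3],p["view"][:3,3]; c=-R.T@t
    uv=np.atleast_2d(uv).astype(float)
    d=np.c_[(uv[:,0]-p["cx"])/p["fx"],(uv[:,1]-p["cy"])/p["fy"],np.ones(len(uv))]@R
    return c+d*((z-c[2])/d[:,2])[:,None]
def cloud(p):
    v,u=np.mgrid[:480,:640]; Z=p["z_map"]
    X=np.stack([(u-p["cx"])/p["fx"]*Z,(v-p["cy"])/p["fy"]*Z,Z],-1)
    return (X-p["view"][:3,3])@p["view"][:3,:3]
HUE={"red":(172,8),"yellow":(22,35),"green":(45,80),"blue":(100,125)}
def mask(p,c):
    h=cv2.cvtColor(p["img"],cv2.COLOR_BGR2HSV).astype(int); a,b=HUE[c]
    H=h[...,0]; m=((H>=a)&(H<=b)) if a<b else ((H>=a)|(H<=b))
    return (m&(h[...,1]>110)&(h[...,2]>60)).astype(np.uint8)
def blobs(p,c,amin=40):
    n,L,S,C=cv2.connectedComponentsWithStats(mask(p,c),connectivity=8)
    return [(L==i) for i in range(1,n) if S[i,4]>=amin]
E
python3 - <<'E'
import pickle; from h import *
d=pickle.load(open("s0.pkl","rb"))
for n in("top","side"):
    p=d[n]; W=cloud(p)
    for c in HUE:
        for b in blobs(p,c):
            P=W[b]; P=P[(P[:,0]>300)&(P[:,0]<760)&(abs(P[:,1])<520)&(P[:,2]>-5)&(P[:,2]<85)]
            if len(P)<30: continue
            zt=np.percentile(P[:,2],95); hgt=70 if zt>45 else 30
            top=b&(abs(W[...,2]-hgt)<5)
            if top.sum()<8: print(n,c,"zt",zt,"few"); continue
            uv=np.argwhere(top)[:,::-1]; h=cv2.convexHull(ray(p,uv,hgt)[:,:2].astype(np.float32))
            if hgt==30: (ctr,sz,a)=cv2.minAreaRect(h)
            else: ctr,rr=cv2.minEnclosingCircle(h); sz,a=2*rr,0
            print(n,c,hgt,"zt %.0f"%zt,b.sum(),np.round(ctr,1),np.round(sz,1),round(a))
    for nm,lo in(("tall",None),):
        t=((W[...,2]>66)&(W[...,2]<75)&(W[...,0]>350)&(W[...,0]<700)&(abs(W[...,1])<420)).astype(np.uint8)
        k,L,S,C=cv2.connectedComponentsWithStats(t)
        for i in range(1,k):
            if S[i,4]>15:
                h=ray(p,np.argwhere(L==i)[:,::-1],70)[:,:2]; c,rr=cv2.minEnclosingCircle(h.astype(np.float32)); print("  tall",np.round(c,1),round(2*rr,1),p["img"][L==i].mean(0).round())
E
```

```text
top red 70 zt 74 161 [591.8   3.2] 29.9 0
top red 30 zt 35 779 [ 460.8 -323.4] [83.9 85.7] 10
top red zt 16.174909126252658 few
top yellow 30 zt 35 757 [586.1 316.7] [82.5 85.4] 0
top yellow 70 zt 74 161 [ 592.8 -156.1] 31.3 0
top yellow zt 16.75308615436439 few
top green 30 zt 35 715 [ 599.4 -289.7] [84.4 85.4] 9
top green zt 16.31500389510625 few
top green 70 zt 74 150 [468.9 -18.3] 30.1 0
top blue 70 zt 74 162 [611.  137.5] 30.7 0
top blue 30 zt 34 774 [ 444.6 -155.6] [85.3 84.2] 76
top blue zt 16.595683162009163 few
  tall [611.  137.5] 30.7 [252. 151. 108.]
  tall [591.8   3.2] 29.9 [113. 114. 254.]
  tall [ 592.3 -156.6] 31.0 [148. 252. 253.]
  tall [468.9 -18.3] 30.1 [161. 249. 140.]
  tall [466.4 139.4] 30.1 [96. 97. 99.]
  tall [454.9 310.3] 30.9 [251. 251. 251.]
side red 30 zt 32 545 [ 460.6 -324.4] [83.6 85.6] 9
side red 70 zt 71 232 [590.    5.7] 35.5 0
side yellow 70 zt 71 188 [ 591.5 -153.2] 35.8 0
side yellow 30 zt 32 1236 [586.1 316.4] [84.  84.6] 2
side yellow zt 13.985520327173505 few
side green 30 zt 33 476 [ 599.3 -290.9] [83.9 84.8] 9
side green 70 zt 71 234 [467.6 -15.9] 35.3 0
side blue 30 zt 32 758 [ 444.5 -156.2] [86.  84.2] 76
side blue 70 zt 71 269 [610.1 139. ] 33.4 0
  tall [ 591.  -153.4] 35.5 [114. 237. 241.]
  tall [591.8   5.2] 33.3 [ 90.  89. 241.]
  tall [469.2 -16.5] 33.5 [117. 213.  97.]
  tall [610.1 139. ] 33.4 [241. 123.  82.]
  tall [465.1 140.3] 32.7 [72. 72. 71.]
  tall [454.4 311.8] 32.2 [249. 249. 249.]
```

Heights and sizes check out in both views (tops 70/30 mm, sides about 84 mm, diameter 30 mm), and the two agree within about 2.5 mm. I'll turn the tool to yaw 180 and head for the blue lens at (610.5, 138).

Emit:
{"api": "send_rows", "payload": {
  "increments": [
    [0, 0, 0, 0, 0, -0.177],
    [0, 0, 0, 0, 0, -0.177],
    [-40, -42, 8, 0, 0, 0],
    [-40, -42, 8, 0, 0, 0],
    [-40, -42, 8, 0, 0, 0]
  ],
  "grip": -1
}}

```text
time: 0.72
tool_pos: [328.5, 435.4, 206.6]
tcp_rot: [-180.0, -0.0, -179.9]
ft_force: [2.4, 0.1, 0.3]
finger_gap: 85.4
grip_force: 0.0
```

Emit:
{"api": "send_rows", "payload": {
  "increments": [
    [-40, -42, 8, 0, 0, 0],
    [-40, -42, 8, 0, 0, 0],
    [-40, -42, 8, 0, 0, 0],
    [-40, -42, 8, 0, 0, 0],
    [-40, -42, 8, 0, 0, 0]
  ]
}}

```text
time: 1.35
tool_pos: [528.8, 225.3, 166.7]
tcp_rot: [180.0, -0.0, -180.0]
ft_force: [0.8, 0.1, 0.6]
finger_gap: 85.2
grip_force: 0.0
```

Emit:
{"api": "send_rows", "payload": {
  "increments": [
    [-40, -42, 8, 0, 0, 0],
    [-40, -42, 8, 0, 0, 0],
    [0, 0, 0, 0, 0, 0],
    [0, 0, 0, 0, 0, 0]
  ]
}}

```text
time: 1.85
tool_pos: [607.5, 142.8, 150.6]
tcp_rot: [180.0, -0.1, 180.0]
ft_force: [0.4, 0.3, 0.5]
finger_gap: 85.4
grip_force: 0.0
```

Emit:
{"api": "send_rows", "payload": {
  "increments": [
    [-3, -5, 42, 0, 0, 0],
    [0, 0, 40, 0, 0, 0],
    [0, 0, 30, 0, 0, 0],
    [0, 0, 10, 0, 0, 0],
    [0, 0, 0, 0, 0, 0]
  ]
}}

```text
time: 2.48
tool_pos: [610.4, 138.8, 29.4]
tcp_rot: [-180.0, -0.0, -179.9]
ft_force: [-0.0, -0.1, 0.2]
finger_gap: 85.6
grip_force: 0.0
```

Emit:
{"api": "send_rows", "payload": {
  "increments": [
    [0, 0, 0, 0, 0, 0],
    [0, 0, 0, 0, 0, 0],
    [0, 0, 0, 0, 0, 0],
    [0, 0, 0, 0, 0, 0],
    [0, 0, 0, 0, 0, 0]
  ],
  "grip": 1,
  "grip_force": 40
}}

```text
time: 3.1
tool_pos: [611.6, 137.9, 30.2]
tcp_rot: [180.0, 0.1, -180.0]
ft_force: [-1.5, 0.0, 5.5]
finger_gap: 29.2
grip_force: 39.4
```

Emit:
{"api": "send_rows", "payload": {
  "increments": [
    [0, 0, -10, 0, 0, 0],
    [0, 0, -30, 0, 0, 0],
    [0, 0, -40, 0, 0, 0],
    [0, 0, -30, 0, 0, 0],
    [0, 0, 0, 0, 0, 0]
  ]
}}

```text
time: 3.72
tool_pos: [613.1, 138.2, 143.2]
tcp_rot: [180.0, 0.3, -180.0]
ft_force: [0.3, 0.4, -0.5]
finger_gap: 29.1
grip_force: 39.6
```

Emit:
{"api": "send_rows", "payload": {
  "increments": [
    [22, -40, 0, 0, 0, 0],
    [30, -53, 0, 0, 0, 0],
    [32, -56, 0, 0, 0, 0],
    [32, -56, 0, 0, 0, 0],
    [28, -50, 0, 0, 0, 0]
  ]
}}

```text
time: 4.35
tool_pos: [466.8, -114.8, 137.7]
tcp_rot: [180.0, -0.1, -180.0]
ft_force: [0.6, -1.6, -0.2]
finger_gap: 29.2
grip_force: 39.7
```

Emit:
{"api": "send_rows", "payload": {
  "increments": [
    [15, -26, 0, 0, 0, 0],
    [7, -13, 0, 0, 0, 0],
    [0, 0, 0, 0, 0, 0],
    [0, 0, 0, 0, 0, 0]
  ]
}}

```text
time: 4.85
tool_pos: [447.4, -151.6, 139.0]
tcp_rot: [180.0, -0.0, -179.9]
ft_force: [-0.4, -0.9, -1.4]
finger_gap: 28.8
grip_force: 39.7
```

```bash
python3 - <<'E'
from bench import r
import cv2,numpy as np; from h import *
s=r.sense();print(s["tool_pos"],s["ft_force"])
i=[]
for n in("side","top"):
    p=r.snapshot(n);i.append(p["img"][100:340,(300 if n=="side" else 290):(620 if n=="side" else 610)])
cv2.imwrite("pics/a.png",cv2.resize(np.hstack(i),(800,300)))
E
```

```text
[ 447.40541877 -151.64981724  138.98271313] [-0.40729021 -0.87384006 -1.42371761]
```

View pics/a.png

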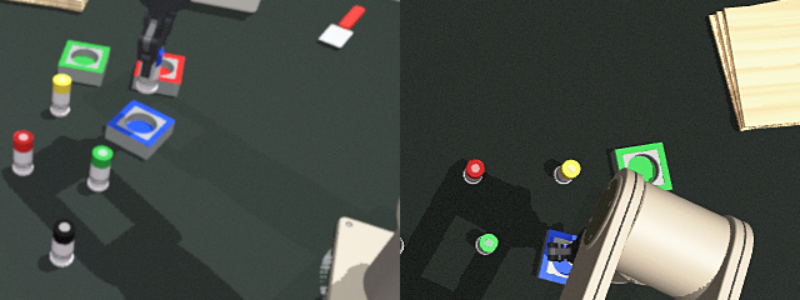

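The blue tube hangs upright above its nest. I'll correct by 3/4 mm and lower it.

Emit:
{"api": "send_rows", "payload": {
  "increments": [
    [3, -4, 20, 0, 0, 0],
    [0, 0, 30, 0, 0, 0],
    [0, 0, 30, 0, 0, 0],
    [0, 0, 8, 0, 0, 0],
    [0, 0, 0, 0, 0, 0]
  ]
}}

```text
time: 5.58
tool_pos: [444.1, -156.1, 51.3]
tcp_rot: [180.0, -0.0, -179.9]
ft_force: [-0.2, 0.2, -1.2]
finger_gap: 28.8
grip_force: 39.7
```

Emit:
{"api": "send_rows", "payload": {
  "increments": [
    [0, 0, 2, 0, 0, 0],
    [0, 0, 2, 0, 0, 0],
    [0, 0, 2, 0, 0, 0],
    [0, 0, 0, 0, 0, 0],
    [0, 0, 0, 0, 0, 0]
  ]
}}

```text
time: 6.2
tool_pos: [444.0, -156.7, 45.4]
tcp_rot: [-180.0, 0.0, -180.0]
ft_force: [1.4, -1.1, -0.8]
finger_gap: 29.0
grip_force: 39.7
```

Emit:
{"api": "send_rows", "payload": {
  "increments": [
    [0, 0, 1.5, 0, 0, 0],
    [0, 0, 1.5, 0, 0, 0],
    [0, 0, 0, 0, 0, 0],
    [0, 0, 0, 0, 0, 0]
  ]
}}

```text
time: 6.7
tool_pos: [444.0, -156.6, 42.3]
tcp_rot: [-180.0, 0.0, -180.0]
ft_force: [0.0, 0.6, -0.6]
finger_gap: 29.2
grip_force: 39.8
```

Emit:
{"api": "send_rows", "payload": {
  "increments": [
    [0, 0, 0.5, 0, 0, 0],
    [0, 0, 0.5, 0, 0, 0],
    [0, 0, 0, 0, 0, 0]
  ]
}}

```text
time: 7.08
tool_pos: [444.2, -156.7, 42.2]
tcp_rot: [-180.0, 0.0, -180.0]
ft_force: [-4.5, 2.3, 9.8]
finger_gap: 29.1
grip_force: 40.9
```

Contact felt at 42 mm, so I'll release, rise and go to the yellow lens.

Emit:
{"api": "send_rows", "payload": {
  "increments": [
    [0, 0, 0, 0, 0, 0],
    [0, 0, 0, 0, 0, 0],
    [0, 0, 0, 0, 0, 0],
    [0, 0, 0, 0, 0, 0]
  ],
  "grip": -1
}}

```text
time: 7.58
tool_pos: [443.9, -156.6, 41.2]
tcp_rot: [180.0, -0.0, -180.0]
ft_force: [0.2, 0.5, -1.4]
finger_gap: 85.2
grip_force: 0.0
```

Emit:
{"api": "send_rows", "payload": {
  "increments": [
    [0, 0, -15, 0, 0, 0],
    [0, 0, -35, 0, 0, 0],
    [0, 0, -40, 0, 0, 0],
    [-40, 0, -10, 0, 0, 0],
    [-48, 0, 0, 0, 0, 0]
  ]
}}

```text
time: 8.2
tool_pos: [534.4, -157.4, 145.1]
tcp_rot: [-179.9, 0.3, 180.0]
ft_force: [0.3, -0.2, 0.6]
finger_gap: 85.3
grip_force: 0.0
```

Emit:
{"api": "send_rows", "payload": {
  "increments": [
    [-35, 1, 0, 0, 0, 0],
    [-20, 0, 0, 0, 0, 0],
    [-5, 0, 0, 0, 0, 0],
    [0, 0, 0, 0, 0, 0],
    [0, 0, 0, 0, 0, 0]
  ]
}}

```text
time: 8.82
tool_pos: [591.3, -155.7, 141.5]
tcp_rot: [-180.0, -0.0, 180.0]
ft_force: [-0.8, 0.0, 0.2]
finger_gap: 85.4
grip_force: 0.0
```

```bash
cat > look.py <<'E'
from bench import r
import sys,json; from h import *
for n in("top","side"):
    p=r.snapshot(n); W=cloud(p)
    for c in sys.argv[1:]:
        m=mask(p,c).astype(bool)&(abs(W[...,0]-520)<150)&(abs(W[...,1])<360)
        for nm,zt in(("ground",70),("nested",82)):
            t=(m&(abs(W[...,2]-zt-(4 if n=="top" else 1))<4)).astype(np.uint8)
            k,L,S,C=cv2.connectedComponentsWithStats(t)
            for i in range(1,k):
                if S[i,4]>25:
                    h=ray(p,np.argwhere(L==i)[:,::-1],zt)[:,:2]; q,rr=cv2.minEnclosingCircle(h.astype(np.float32)); print(n,c,nm,np.round(q,1),round(2*rr,1),"z",W[L==i][:,2].mean().round(1))
E
python3 look.py blue yellow
```

```text
side blue ground [ 443.3 -151.6] 29.7 z 71.0
side blue nested [ 443.3 -154.2] 33.6 z 81.7
side yellow ground [ 592.3 -154.6] 32.8 z 69.9
```

Blue sits at about (444,-155), top at z 82, which is right. Next is the yellow lens.

Emit:
{"api": "send_rows", "payload": {
  "increments": [
    [-1, 0.5, 32, 0, 0, 0],
    [0, 0, 40, 0, 0, 0],
    [0, 0, 30, 0, 0, 0],
    [0, 0, 10, 0, 0, 0],
    [0, 0, 0, 0, 0, 0]
  ]
}}

```text
time: 9.55
tool_pos: [592.6, -155.1, 29.3]
tcp_rot: [180.0, -0.0, -180.0]
ft_force: [0.4, 0.2, 0.7]
finger_gap: 86.0
grip_force: 0.0
```

Emit:
{"api": "send_rows", "payload": {
  "increments": [
    [0, 0, 0, 0, 0, 0],
    [0, 0, 0, 0, 0, 0],
    [0, 0, 0, 0, 0, 0],
    [0, 0, 0, 0, 0, 0],
    [0, 0, 0, 0, 0, 0]
  ],
  "grip": 1
}}

```text
time: 10.18
tool_pos: [593.6, -155.4, 30.2]
tcp_rot: [-180.0, 0.1, -180.0]
ft_force: [0.1, -0.3, 5.8]
finger_gap: 29.4
grip_force: 39.1
```

Emit:
{"api": "send_rows", "payload": {
  "increments": [
    [0, 0, -10, 0, 0, 0],
    [0, 0, -30, 0, 0, 0],
    [0, 0, -40, 0, 0, 0],
    [0, 0, -30, 0, 0, 0],
    [0, 20, 0, 0, 0, 0]
  ]
}}

```text
time: 10.8
tool_pos: [595.0, -136.3, 143.0]
tcp_rot: [-179.9, 0.3, 179.9]
ft_force: [-1.0, 0.1, -0.7]
finger_gap: 29.0
grip_force: 39.6
```

Emit:
{"api": "send_rows", "payload": {
  "increments": [
    [0, 40, 0, 0, 0, 0],
    [0, 55, 0, 0, 0, 0],
    [0, 58, 0, 0, 0, 0],
    [3, 58, 0, 0, 0, 0],
    [4, 58, 0, 0, 0, 0]
  ]
}}

```text
time: 11.42
tool_pos: [584.1, 136.6, 137.5]
tcp_rot: [-180.0, -0.2, -180.0]
ft_force: [-0.0, -0.2, -1.5]
finger_gap: 29.1
grip_force: 39.6
```

Emit:
{"api": "send_rows", "payload": {
  "increments": [
    [0, 58, 0, 0, 0, 0],
    [0, 55, 0, 0, 0, 0],
    [0, 40, 0, 0, 0, 0],
    [0, 20, 0, 0, 0, 0],
    [0, 9, 0, 0, 0, 0]
  ]
}}

```text
time: 12.05
tool_pos: [584.8, 316.7, 138.0]
tcp_rot: [-179.9, -0.1, -179.9]
ft_force: [0.3, -0.5, -1.3]
finger_gap: 29.3
grip_force: 39.7
```

Emit:
{"api": "send_rows", "payload": {
  "increments": [
    [0, 0, 0, 0, 0, 0],
    [0, 0, 0, 0, 0, 0],
    [0, 0, 0, 0, 0, 0]
  ]
}}

```text
time: 12.42
tool_pos: [586.2, 314.7, 139.4]
tcp_rot: [-180.0, 0.0, 179.9]
ft_force: [-0.8, 0.3, -0.7]
finger_gap: 29.1
grip_force: 39.7
```

Emit:
{"api": "send_rows", "payload": {
  "increments": [
    [0, 1.5, 20, 0, 0, 0],
    [0, 0, 30, 0, 0, 0],
    [0, 0, 30, 0, 0, 0],
    [0, 0, 10, 0, 0, 0],
    [0, 0, 3, 0, 0, 0]
  ]
}}

```text
time: 13.05
tool_pos: [585.3, 317.0, 45.2]
tcp_rot: [-180.0, -0.1, -180.0]
ft_force: [1.5, -0.1, -0.7]
finger_gap: 29.2
grip_force: 39.7
```

Emit:
{"api": "send_rows", "payload": {
  "increments": [
    [0, 0, 1.5, 0, 0, 0],
    [0, 0, 1, 0, 0, 0],
    [0, 0, 0.5, 0, 0, 0],
    [0, 0, 0, 0, 0, 0],
    [0, 0, 0, 0, 0, 0]
  ]
}}

```text
time: 13.68
tool_pos: [586.0, 317.5, 43.5]
tcp_rot: [180.0, 0.0, -180.0]
ft_force: [0.4, -0.5, -0.9]
finger_gap: 29.3
grip_force: 39.7
```

Emit:
{"api": "send_rows", "payload": {
  "increments": [
    [0, 0, 0.8, 0, 0, 0],
    [0, 0, 0.7, 0, 0, 0],
    [0, 0, 0.5, 0, 0, 0],
    [0, 0, 0, 0, 0, 0],
    [0, 0, 0, 0, 0, 0]
  ]
}}

```text
time: 14.3
tool_pos: [586.1, 317.4, 42.2]
tcp_rot: [180.0, 0.0, -180.0]
ft_force: [-1.9, -1.3, 6.8]
finger_gap: 29.2
grip_force: 40.4
```

Contact; release and go to the red lens.

Emit:
{"api": "send_rows", "payload": {
  "increments": [
    [0, 0, 0, 0, 0, 0],
    [0, 0, 0, 0, 0, 0],
    [0, 0, 0, 0, 0, 0],
    [0, 0, 0, 0, 0, 0]
  ],
  "grip": -1
}}

```text
time: 14.8
tool_pos: [585.8, 317.4, 41.1]
tcp_rot: [-180.0, -0.0, -180.0]
ft_force: [-0.7, -0.0, 1.0]
finger_gap: 85.9
grip_force: 0.0
```

Emit:
{"api": "send_rows", "payload": {
  "increments": [
    [0, 0, -15, 0, 0, 0],
    [0, 0, -35, 0, 0, 0],
    [0, 0, -40, 0, 0, 0],
    [0, -40, -10, 0, 0, 0],
    [-3, -55, 0, 0, 0, 0]
  ]
}}

```text
time: 15.42
tool_pos: [590.2, 223.0, 144.9]
tcp_rot: [179.9, 0.3, -179.8]
ft_force: [-0.2, -0.1, 0.3]
finger_gap: 85.4
grip_force: 0.0
```

Emit:
{"api": "send_rows", "payload": {
  "increments": [
    [-3, -58, 0, 0, 0, 0],
    [0, -58, 0, 0, 0, 0],
    [0, -50, 0, 0, 0, 0],
    [0, -35, 0, 0, 0, 0],
    [0, -17, 0, 0, 0, 0]
  ]
}}

```text
time: 16.05
tool_pos: [592.3, 2.6, 142.6]
tcp_rot: [-180.0, 0.1, 179.9]
ft_force: [0.4, 0.4, 0.0]
finger_gap: 85.3
grip_force: 0.0
```

Emit:
{"api": "send_rows", "payload": {
  "increments": [
    [0, 0, 10, 0, 0, 0],
    [0, 0, 0, 0, 0, 0],
    [0, 0, 0, 0, 0, 0]
  ]
}}

```text
time: 16.42
tool_pos: [591.7, 5.9, 130.9]
tcp_rot: [180.0, -0.0, -179.9]
ft_force: [-0.3, -0.1, -0.2]
finger_gap: 85.4
grip_force: 0.0
```

```bash
python3 look.py blue yellow red green
```

```text
top blue nested [ 439.1 -160.6] 23.8 z 83.3
top yellow nested [585.5 317.8] 30.1 z 84.0
top green ground [469.  -18.1] 29.7 z 71.9
side blue ground [ 443.2 -151.3] 29.9 z 71.1
side blue nested [ 443.8 -154.3] 33.4 z 81.6
side yellow ground [581.6 321.6] 27.5 z 71.1
side yellow nested [584.4 318.9] 32.0 z 81.3
side red ground [591.8   5.2] 33.3 z 69.6
side green ground [469.2 -16.5] 33.5 z 69.5
```

Emit:
{"api": "send_rows", "payload": {
  "increments": [
    [0, -1.5, 22, 0, 0, 0],
    [0, 0, 40, 0, 0, 0],
    [0, 0, 30, 0, 0, 0],
    [0, 0, 10, 0, 0, 0],
    [0, 0, 0, 0, 0, 0]
  ]
}}

```text
time: 17.15
tool_pos: [591.8, 3.2, 29.2]
tcp_rot: [180.0, -0.0, -180.0]
ft_force: [-0.0, 0.1, -0.1]
finger_gap: 85.5
grip_force: 0.0
```

Emit:
{"api": "send_rows", "payload": {
  "increments": [
    [0, 0, 0, 0, 0, 0],
    [0, 0, 0, 0, 0, 0],
    [0, 0, 0, 0, 0, 0],
    [0, 0, 0, 0, 0, 0],
    [0, 0, 0, 0, 0, 0]
  ],
  "grip": 1
}}

```text
time: 17.77
tool_pos: [592.7, 2.9, 30.3]
tcp_rot: [-180.0, 0.1, -180.0]
ft_force: [-1.0, -0.0, 6.6]
finger_gap: 28.8
grip_force: 39.3
```

Emit:
{"api": "send_rows", "payload": {
  "increments": [
    [0, 0, -10, 0, 0, 0],
    [0, 0, -30, 0, 0, 0],
    [0, 0, -40, 0, 0, 0],
    [0, 0, -30, 0, 0, 0],
    [0, 0, 0, 0, 0, 0]
  ]
}}

```text
time: 18.4
tool_pos: [594.1, 2.7, 143.0]
tcp_rot: [-180.0, 0.3, -180.0]
ft_force: [-0.1, 0.7, -1.6]
finger_gap: 29.2
grip_force: 39.7
```

Emit:
{"api": "send_rows", "payload": {
  "increments": [
    [14, -36, 0, 0, 0, 0],
    [21, -52, 0, 0, 0, 0],
    [22, -55, 0, 0, 0, 0],
    [22, -55, 0, 0, 0, 0],
    [21, -52, 0, 0, 0, 0]
  ]
}}

```text
time: 19.02
tool_pos: [490.2, -248.3, 137.7]
tcp_rot: [179.9, -0.1, -180.0]
ft_force: [0.6, -0.0, -0.2]
finger_gap: 29.4
grip_force: 39.8
```

Emit:
{"api": "send_rows", "payload": {
  "increments": [
    [17, -42, 0, 0, 0, 0],
    [10, -24, 0, 0, 0, 0],
    [4, -11, 0, 0, 0, 0],
    [0, 0, 0, 0, 0, 0],
    [0, 0, 0, 0, 0, 0]
  ]
}}

```text
time: 19.65
tool_pos: [461.4, -323.0, 138.9]
tcp_rot: [180.0, -0.0, -179.9]
ft_force: [-0.5, -1.1, -1.7]
finger_gap: 29.3
grip_force: 39.8
```

Emit:
{"api": "send_rows", "payload": {
  "increments": [
    [0, 0, 0, 0, 0, 0],
    [0, 0, 0, 0, 0, 0]
  ]
}}

```text
time: 19.9
tool_pos: [461.4, -323.5, 139.3]
tcp_rot: [-180.0, 0.0, -179.9]
ft_force: [-0.0, -0.4, -1.4]
finger_gap: 29.1
grip_force: 39.8
```

Emit:
{"api": "send_rows", "payload": {
  "increments": [
    [0.5, -0.5, 20, 0, 0, 0],
    [0, 0, 30, 0, 0, 0],
    [0, 0, 30, 0, 0, 0],
    [0, 0, 10, 0, 0, 0],
    [0, 0, 3, 0, 0, 0]
  ]
}}

```text
time: 20.52
tool_pos: [460.0, -324.2, 45.3]
tcp_rot: [179.9, -0.1, -180.0]
ft_force: [0.2, 0.3, -1.4]
finger_gap: 29.1
grip_force: 39.8
```

Emit:
{"api": "send_rows", "payload": {
  "increments": [
    [0, 0, 1.5, 0, 0, 0],
    [0, 0, 1, 0, 0, 0],
    [0, 0, 0.5, 0, 0, 0],
    [0, 0, 0.5, 0, 0, 0],
    [0, 0, 0, 0, 0, 0]
  ]
}}

```text
time: 21.15
tool_pos: [460.6, -324.7, 42.9]
tcp_rot: [-180.0, 0.0, -180.0]
ft_force: [-0.0, -0.7, -1.6]
finger_gap: 29.2
grip_force: 39.8
```

Emit:
{"api": "send_rows", "payload": {
  "increments": [
    [0, 0, 0.5, 0, 0, 0],
    [0, 0, 0.5, 0, 0, 0],
    [0, 0, 0, 0, 0, 0],
    [0, 0, 0, 0, 0, 0]
  ]
}}

```text
time: 21.65
tool_pos: [460.6, -324.7, 42.2]
tcp_rot: [-180.0, 0.0, -180.0]
ft_force: [-3.1, 1.8, 5.1]
finger_gap: 29.3
grip_force: 40.4
```

Contact; release and go to the green lens.

Emit:
{"api": "send_rows", "payload": {
  "increments": [
    [0, 0, 0, 0, 0, 0],
    [0, 0, 0, 0, 0, 0],
    [0, 0, 0, 0, 0, 0],
    [0, 0, 0, 0, 0, 0]
  ],
  "grip": -1
}}

```text
time: 22.15
tool_pos: [460.5, -324.6, 41.7]
tcp_rot: [180.0, -0.0, -180.0]
ft_force: [0.6, 0.2, -0.8]
finger_gap: 85.6
grip_force: 0.0
```

Emit:
{"api": "send_rows", "payload": {
  "increments": [
    [0, 0, -15, 0, 0, 0],
    [0, 0, -35, 0, 0, 0],
    [0, 0, -40, 0, 0, 0],
    [0, 40, -10, 0, 0, 0],
    [-4, 52, 0, 0, 0, 0]
  ]
}}

```text
time: 22.78
tool_pos: [465.6, -233.2, 144.9]
tcp_rot: [-179.9, 0.2, 179.9]
ft_force: [1.1, 0.7, -0.3]
finger_gap: 85.3
grip_force: 0.0
```

Emit:
{"api": "send_rows", "payload": {
  "increments": [
    [-4, 55, 0, 0, 0, 0],
    [0, 55, 0, 0, 0, 0],
    [0, 50, 0, 0, 0, 0],
    [0, 35, 0, 0, 0, 0],
    [0, 20, 0, 0, 0, 0]
  ]
}}

```text
time: 23.4
tool_pos: [468.7, -15.9, 143.1]
tcp_rot: [-180.0, 0.1, -179.9]
ft_force: [-0.1, 0.4, -0.1]
finger_gap: 85.5
grip_force: 0.0
```

Emit:
{"api": "send_rows", "payload": {
  "increments": [
    [0, 0, 10, 0, 0, 0],
    [0, 0, 0, 0, 0, 0],
    [0, 0, 0, 0, 0, 0]
  ]
}}

```text
time: 23.78
tool_pos: [468.4, -18.5, 131.8]
tcp_rot: [-180.0, -0.0, 180.0]
ft_force: [0.2, 0.1, -0.2]
finger_gap: 85.5
grip_force: 0.0
```

```bash
python3 look.py red green
```

```text
top red nested [ 460.2 -324.2] 30.1 z 83.8
side red ground [ 460.7 -319. ] 31.5 z 71.0
side red nested [ 460.1 -322.1] 34.6 z 81.6
side green ground [469.  -16.5] 33.5 z 69.6
```

Emit:
{"api": "send_rows", "payload": {
  "increments": [
    [-0.5, 0.5, 22.5, 0, 0, 0],
    [0, 0, 40, 0, 0, 0],
    [0, 0, 30, 0, 0, 0],
    [0, 0, 10, 0, 0, 0],
    [0, 0, 0, 0, 0, 0]
  ]
}}

```text
time: 24.5
tool_pos: [468.8, -17.4, 29.3]
tcp_rot: [180.0, -0.1, 180.0]
ft_force: [0.0, 0.5, 0.3]
finger_gap: 85.7
grip_force: 0.0
```

Emit:
{"api": "send_rows", "payload": {
  "increments": [
    [0, 0, 0, 0, 0, 0],
    [0, 0, 0, 0, 0, 0],
    [0, 0, 0, 0, 0, 0],
    [0, 0, 0, 0, 0, 0],
    [0, 0, 0, 0, 0, 0]
  ],
  "grip": 1
}}

```text
time: 25.12
tool_pos: [469.6, -17.3, 30.1]
tcp_rot: [-180.0, 0.1, -180.0]
ft_force: [-0.6, -1.5, 5.7]
finger_gap: 29.2
grip_force: 39.1
```

Emit:
{"api": "send_rows", "payload": {
  "increments": [
    [0, 0, -10, 0, 0, 0],
    [0, 0, -30, 0, 0, 0],
    [0, 0, -40, 0, 0, 0],
    [0, 0, -30, 0, 0, 0],
    [0, 0, 0, 0, 0, 0]
  ]
}}

```text
time: 25.75
tool_pos: [470.9, -17.4, 142.4]
tcp_rot: [-180.0, 0.3, -180.0]
ft_force: [-1.1, -0.3, -1.0]
finger_gap: 29.0
grip_force: 39.7
```

Emit:
{"api": "send_rows", "payload": {
  "increments": [
    [-15, -32, 0, 0, 0, 0],
    [-24, -49, 0, 0, 0, 0],
    [-25, -52, 0, 0, 0, 0],
    [-25, -52, 0, 0, 0, 0],
    [-21, -43, 0, 0, 0, 0]
  ]
}}

```text
time: 26.38
tool_pos: [578.7, -246.7, 137.2]
tcp_rot: [179.9, -0.1, 180.0]
ft_force: [0.3, 0.1, -0.0]
finger_gap: 29.0
grip_force: 39.8
```

Emit:
{"api": "send_rows", "payload": {
  "increments": [
    [-13, -28, 0, 0, 0, 0],
    [-7.5, -16.5, 0, 0, 0, 0],
    [0, 0, 0, 0, 0, 0],
    [0, 0, 0, 0, 0, 0],
    [0, 0, 0, 0, 0, 0]
  ]
}}

```text
time: 27.0
tool_pos: [599.2, -288.5, 138.9]
tcp_rot: [180.0, -0.0, -179.9]
ft_force: [0.2, -0.2, -0.8]
finger_gap: 29.0
grip_force: 39.8
```

Emit:
{"api": "send_rows", "payload": {
  "increments": [
    [0, -0.5, 20, 0, 0, 0],
    [0, 0, 30, 0, 0, 0],
    [0, 0, 30, 0, 0, 0],
    [0, 0, 10, 0, 0, 0],
    [0, 0, 3, 0, 0, 0]
  ]
}}

```text
time: 27.62
tool_pos: [599.0, -289.6, 45.3]
tcp_rot: [180.0, -0.1, -180.0]
ft_force: [-0.2, -0.2, -0.9]
finger_gap: 29.2
grip_force: 39.8
```

Emit:
{"api": "send_rows", "payload": {
  "increments": [
    [0, 0, 1.5, 0, 0, 0],
    [0, 0, 1, 0, 0, 0],
    [0, 0, 0.5, 0, 0, 0],
    [0, 0, 0.5, 0, 0, 0],
    [0, 0, 0, 0, 0, 0]
  ]
}}

```text
time: 28.25
tool_pos: [599.5, -290.1, 42.9]
tcp_rot: [-180.0, 0.0, -180.0]
ft_force: [-0.0, -0.5, -1.0]
finger_gap: 29.2
grip_force: 39.8
```

Emit:
{"api": "send_rows", "payload": {
  "increments": [
    [0, 0, 0.5, 0, 0, 0],
    [0, 0, 0.5, 0, 0, 0],
    [0, 0, 0, 0, 0, 0],
    [0, 0, 0, 0, 0, 0]
  ]
}}

```text
time: 28.75
tool_pos: [599.7, -290.2, 42.2]
tcp_rot: [-180.0, 0.0, -180.0]
ft_force: [-1.4, 1.6, 4.3]
finger_gap: 29.2
grip_force: 40.2
```

Release, rise, move clear and check the whole scene.

Emit:
{"api": "send_rows", "payload": {
  "increments": [
    [0, 0, 0, 0, 0, 0],
    [0, 0, 0, 0, 0, 0],
    [0, 0, 0, 0, 0, 0],
    [0, 0, 0, 0, 0, 0]
  ],
  "grip": -1
}}

```text
time: 29.25
tool_pos: [599.5, -290.1, 41.7]
tcp_rot: [180.0, -0.0, -180.0]
ft_force: [0.9, 0.1, -0.5]
finger_gap: 85.7
grip_force: 0.0
```

Emit:
{"api": "send_rows", "payload": {
  "increments": [
    [0, 0, -15, 0, 0, 0],
    [0, 0, -35, 0, 0, 0],
    [0, 0, -45, 0, 0, 0],
    [0, 0, -45, 0, 0, 0],
    [0, 40, -20, 0, 0, 0]
  ]
}}

```text
time: 29.88
tool_pos: [600.8, -252.8, 207.3]
tcp_rot: [-179.8, 0.4, 179.8]
ft_force: [0.0, 0.4, -0.7]
finger_gap: 85.4
grip_force: 0.0
```

Emit:
{"api": "send_rows", "payload": {
  "increments": [
    [0, 55, 0, 0, 0, 0],
    [0, 55, 0, 0, 0, 0],
    [0, 55, 0, 0, 0, 0],
    [0, 50, 0, 0, 0, 0],
    [0, 30, 0, 0, 0, 0]
  ]
}}

```text
time: 30.5
tool_pos: [599.5, -2.6, 203.4]
tcp_rot: [180.0, 0.1, -179.9]
ft_force: [0.4, 0.0, -0.6]
finger_gap: 85.4
grip_force: 0.0
```

Emit:
{"api": "send_rows", "payload": {
  "increments": [
    [0, 0, 0, 0, 0, 0],
    [0, 0, 0, 0, 0, 0],
    [0, 0, 0, 0, 0, 0]
  ]
}}

```text
time: 30.88
tool_pos: [599.6, -6.3, 202.1]
tcp_rot: [-180.0, 0.0, 179.9]
ft_force: [0.6, -0.5, -0.3]
finger_gap: 85.2
grip_force: 0.0
```

```bash
python3 look.py red green blue yellow; python3 -c "
from bench import r
import cv2
cv2.imwrite('pics/z.png',r.snapshot('side')['img'])"
```

```text
top red nested [ 460.2 -324.2] 29.7 z 83.7
top green nested [ 599.7 -289.9] 29.2 z 83.5
top yellow nested [585.1 317.8] 31.0 z 84.0
side red ground [ 460.6 -319.2] 31.5 z 71.5
side red nested [ 459.6 -322.1] 34.6 z 81.4
side green ground [ 598.6 -284.5] 31.2 z 71.0
side green nested [ 597.6 -287.1] 32.8 z 81.7
side blue ground [ 443.2 -151.3] 29.9 z 70.7
side blue nested [ 443.8 -154.3] 33.4 z 81.6
side yellow ground [581.6 321.6] 27.5 z 70.8
side yellow nested [584.4 318.9] 32.0 z 81.5
```

View pics/z.png

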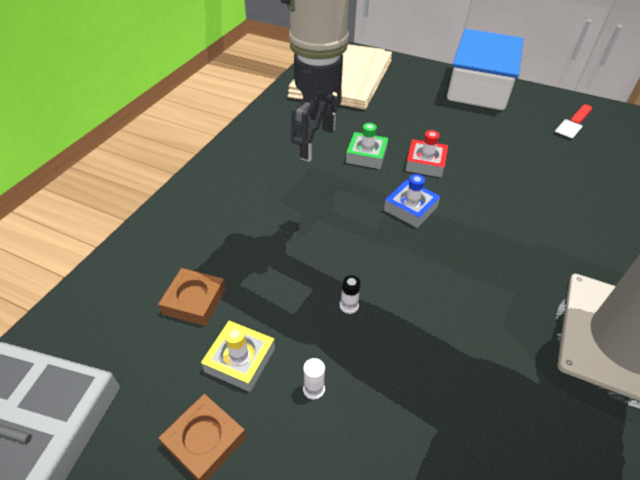

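All four tubes stand in their own nests: green (368,145), red (430,150), blue (414,195), yellow (237,350). The spacers are unmoved at (350,293) and (314,378), and the gripper is clear.

```bash
python3 -c "
from bench import r
print(r.hand_in())"
```

```text
the job is handed in; nothing more can be done
None
```

I handed the job in at about 31 s: all four lens tubes stand upright on the floor of the nest of their own colour, each within about 3 mm of centre by the cameras, and both spacer tubes are where they started; the hand-in returned no verdict.

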